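# Gauge the blind pocket with the ring-marked depth rod and set the needle stop

## Task

Take the depth rod out of its stand, lower it gently into the pocket of the aluminium block and press until its tip bottoms, so that the sliding ring is pushed up the rod and marks the depth; leave the rod standing there, bottomed, with the ring on the block's face. Then slide the stop on the scale track to the depth that the ring marks (millimetre for millimetre), let go, and leave the other things on the bench where they are.

Things in the scene. Friction and masses are not known exactly. Their poses are not given: they have to be found in the camera images.
- rod: Depth rod, 0.1 to 0.2 kg: plain steel, 10 mm diameter, 125 mm long, with a dark grip head 20 x 20 x 36 mm tall on top (161 mm in all). Origin: centre of the tip (lower end); z along the rod to the head; x, y across the head's flats. The last 4 mm taper to 7 mm. Starts upright in the stand, tip 25 mm below the stand's top. Head's centre, to be gripped by two flats: 143 mm above the origin.
- ring (a joint): Black ring on the rod, 28 mm outer diameter, 10 mm tall, that slides along the rod with a friction of about 4 N and stays where it is pushed. Value: distance from the rod's tip to the ring's underside (m), so the depth marked. Starts at 0.027 to 0.031; can go up to 0.110.
- ring_under (a point): Centre of the underside of that ring, on the rod's axis.
- rod_stand: Grey plastic stand fixed to the bench, 70 x 70 mm, 35 mm tall, with one blind hole (11 mm diameter, 25 mm deep) in the middle of its top. Origin: centre of its underside.
- pocket_block: Aluminium block fixed to the bench, 80 x 80 x 80 mm, four small screw heads near the corners of its top. The pocket is a vertical blind round hole, 11.4 mm diameter, in the middle of its top; its hard floor must not take over 25 N, and its depth is unknown, 36 to 66 mm: it must be felt. Origin: centre of its underside.
- mouth (a point): Centre of the pocket's mouth, level with the block's top face, 80 mm above the bench.
- stop_base: Aluminium scale track fixed to the bench, 170 mm long along its own y axis, 40 mm wide (its x), 14 mm tall, dark tick marks every 10 mm (longer every 50 mm). Origin: centre of its underside. The zero mark (a long one) is 60 mm from the centre towards its -y, the end roughly to the right as the robot sees it.
- stop (a joint): The black stop (pointer) on the track. Value: distance of the stop's centre from the zero mark along the track's +y, in m (0 = zero end, 0.120 = other end); 0.045 means the stop is set to 45 mm. It slides with about 1.5 N and stays where it is left. Starts at 0.090 to 0.115.
- stop_top (a point): Centre of the stop's top face, 54.5 mm above the bench. The stop is a block 28 mm across the track (x), 20 mm along it (y) and 40 mm tall, with a white centre line; it can be pinched across the 28 mm and slid.
- vial_a: Bystander: small glass vial with black cap, 12 mm diameter, 32 mm tall, standing upright. Origin: centre of its underside.
- vial_b: Bystander: another such vial. Origin: centre of its underside.
- amber_bottle: Bystander: amber glass bottle with white cap, 70 mm diameter, 150 mm tall. Origin: centre of its underside.
- wrench: Bystander: steel wrench lying flat, 160 mm long along its x, 8 mm high. Origin: centre of its underside.
- column: Bystander: steel separation column lying flat, 150 mm long along its x, 18 mm high and wide. Origin: centre of its underside.
- tray: Bystander, fixed: shallow black tray with fittings, 100 x 150 mm, 22 mm high. Origin: centre of its underside.
- vial_rack: Bystander, fixed: grey rack full of vials, 80 x 140 mm, 43 mm high. Origin: centre of its underside.
Mind the look-alikes: they are no part of the job. Leave any pink or yellow look-alike of the stop_base alone.

How it is judged:
On the way, in this order (a step that is already met when the one before it is completed fails the run):
1. the rod, in the pocket, is pressed on the pocket's floor (over 2 N) with its ring down on the block's face (distance between rod and plug_c0 below 0.006 m and z of ring_under in the frame of mouth below 0.002 m and horizontal distance between rod and mouth below 0.004 m and contact force between rod and plug_c0 above 2 N), for 0.06 s.
2. after that, the stop is slid away from its starting region towards the zero end (value of joint stop below 0.078 m), for 0.2 s.
At the end, for the whole second after the job is handed in: The rod stands released in the pocket, its tip within 2 mm of the pocket's floor and its ring's underside within 2 mm of the block's face; the stop stands released and at rest within 3 mm of the depth that the ring marks (distance between rod and plug_c0 below 0.006 m and z of ring_under in the frame of mouth below 0.002 m and horizontal distance between rod and mouth below 0.004 m and ((value of joint ring between 0.034 and 0.03601 m and value of joint stop between 0.031 and 0.039 m) or (value of joint ring between 0.036 and 0.03801 m and value of joint stop between 0.033 and 0.041 m) or (value of joint ring between 0.038 and 0.04001 m and value of joint stop between 0.035 and 0.043 m) or (value of joint ring between 0.04 and 0.04201 m and value of joint stop between 0.037 and 0.045 m) or (value of joint ring between 0.042 and 0.04401 m and value of joint stop between 0.039 and 0.047 m) or (value of joint ring between 0.044 and 0.04601 m and value of joint stop between 0.041 and 0.049 m) or (value of joint ring between 0.046 and 0.04801 m and value of joint stop between 0.043 and 0.051 m) or (value of joint ring between 0.048 and 0.05001 m and value of joint stop between 0.045 and 0.053 m) or (value of joint ring between 0.05 and 0.05201 m and value of joint stop between 0.047 and 0.055 m) or (value of joint ring between 0.052 and 0.05401 m and value of joint stop between 0.049 and 0.057 m) or (value of joint ring between 0.054 and 0.05601 m and value of joint stop between 0.051 and 0.059 m) or (value of joint ring between 0.056 and 0.05801 m and value of joint stop between 0.053 and 0.061 m) or (value of joint ring between 0.058 and 0.06001 m and value of joint stop between 0.055 and 0.063 m) or (value of joint ring between 0.06 and 0.06201 m and value of joint stop between 0.057 and 0.065 m) or (value of joint ring between 0.062 and 0.06401 m and value of joint stop between 0.059 and 0.067 m) or (value of joint ring between 0.064 and 0.06601 m and value of joint stop between 0.061 and 0.069 m) or (value of joint ring between 0.066 and 0.06801 m and value of joint stop between 0.063 and 0.071 m)) and linear speed of rod below 0.01 m/s and velocity of joint stop between -0.005 and 0.005 m/s); the robot touches nothing.
It fails at once if the rod is rammed on the pocket's floor (more than 25 N) (contact force between rod and plug_c0 above 25 N).
It fails at once if a bystander (vial, bottle, wrench or column) is moved more than 20 mm (distance of any of vial_a, vial_b, amber_bottle, wrench, column from where it was at the start of the episode above 0.02 m).
It also fails if it takes over 56 s, if anything falls off the work surface, if the arm or the gripper's body presses on something with over 40 N, if the wrist force passes 120 N, or if a joint passes its speed limit or range.

## Robot

A 6-joint arm with a two-finger parallel gripper is mounted at the origin on the work surface. World frame = base frame: x ahead of the robot, y to its left, z up, the work surface at z = 0. Lengths are in m, angles in rad, forces in N, time in s.
With the tool pointing down it reaches from about 0.3 to 0.875 m from the base axis. Payload 6.4 kg.
Tool frame: the origin (TCP) lies at the very end of the fingers, on their centre line; the grasp point (between the pads) lies 19 mm behind it; z points along the fingers, y is the line along which they close (so a half turn about z gives the same grasp; the last joint's range is limited). The gripper opens to 85 mm and grips with 20 to 120 N. Pads are 22 mm wide; open, the fingers measure 114 mm over their backs; the gripper's body (76 mm by 85 mm) begins 54 mm behind the grasp point. The pads swing forward as they close: fully open they stand 13 mm farther back than shut.
Start: joints at [-1.547, 0.181, 1.607, -0, 1.354, -0.206], TCP at [0.131, -0.56, 0.231] pointing down, gripper open.
Joint ranges: [-2.99, 2.99], [-0.89, 2.07], [0.3, 2.58], [-1.14, 4.28], [0, 2.63], [-3.12, 3.12]. Speed limits (rad/s): [2.57, 2.57, 3.01, 3.14, 3.14, 3.14].

## Interface

Orientations are given as a unit quaternion [w, x, y, z].
In Python, from bench import ctrl gives the robot as it stands.
- The arm moves only by the tool jog_arm, never from a script. Its argument "series" is a list that holds one entry, the list of rows, each a list of 7 numbers: the shift along the tool's x, y, z in mm, then the turn, a rotation vector about the tool's x, y, z in rad, then the finger opening in mm, from 0 to 85.4. In form: [[[tx, ty, tz, rx, ry, rz, gripper], ...]]. A call has exactly 10 rows; each row shifts and turns the commanded pose from where the row before left it, along the tool's axes as they then stand; what a row does not reach is not made up. A row lasts 1/10 s, in which the tool goes at most 50 mm and 8.59 degrees, less where a joint would pass 70% of its speed; a pose out of reach is approached as far as the arm can. A call with a gripper value outside its range is refused whole. The fingers move at their own pace and stop on an object; the grip force is fixed at half the most. Time passes only in rows, so rows that do not move let the fingers close, or fill a call up. It gives the time, the measured TCP pose, the force, the opening and the grip force at its end, in the units of the state.
- ctrl.get_obs(): the state, without advancing time (a new reading comes with each control period).
- ctrl.camera(name): name is "scene" or "top"; returns a dict with "frame" (400x640x3 uint8, blue, green, red), "z_map" (400x640 float32, m along the optical axis (not along the pixel's ray), 0 where there is no reading), "fx", "fy", "cx", "cy" (pixels), "xyz" and "rotation" of the camera in the world. Camera axes: x right, y down, z forward; pixel columns grow to the right and rows downward; lengths in m; the calibration is good to about 2 mm. A picture is of the moment at which its call begins.
- ctrl.hand_in(): hands the job in; it is judged then, once.
The state is a dict: "time_s": time; "q": joint angles; "dq": joint speeds; "joint_efforts": joint torques, N m; "eef_pos": TCP position; "eef_rot": TCP orientation; "wrist_force": force on the tool from outside, world axes, zero at the start; "torque": the same for the moment, N m; "opening": opening from 0.0 (shut) to 1.0 (fully open); "grasp_force": force on a finger pad.
Only numpy, scipy, OpenCV 4.12 (cv2) and the standard library are available. Lean on these libraries where they do the work, as an engineer would, in place of code of your own. Each camera call takes 0.05 s, during which the arm holds its last target. There are 200 camera calls.

## Working session

There is one attempt and no reset: what is moved stays moved. The work goes in short steps, Python scripts to look and compute and a tool call to move; the robot and the scene stay as the last step left them, time stands still between calls to the robot, and variables do not carry over. Pictures are saved under pics/ and viewed, at most 10 in all, crops included, and the job is handed in when it is done.

Besides the shell and the picture viewer there is one more tool, called after "Call:" by a JSON object that holds its "op" and its "data", one argument or row to a line. jog_arm: Moves the arm, as the interface text tells. Its arguments: {"type":"object","properties":{"series":{"type":"array"}},"required":["series"]}

```bash
mkdir -p pics; cat > h.py <<'E'
import numpy as np, cv2
from bench import ctrl
def pts(c):
    v,u=np.mgrid[0:400,0:640]; z=c["z_map"]
    P=np.stack([(u-c["cx"])/c["fx"]*z,(v-c["cy"])/c["fy"]*z,z],-1)
    R=np.array(c["rotation"]).reshape(3,3) if np.size(c["rotation"])==9 else None
    return P@R.T+np.array(c["xyz"])
def ray(c,u,v,h):
    R=np.array(c["rotation"]); d=R@np.array([(u-c["cx"])/c["fx"],(v-c["cy"])/c["fy"],1]); o=np.array(c["xyz"])
    return o+d*(h-o[2])/d[2]
E
python3 - <<'E'
from h import *
import pickle
for n in("top","scene"):
    c=ctrl.camera(n); cv2.imwrite(f"pics/{n}0.png",c["frame"]); pickle.dump(c,open(n+"0.pkl","wb"))
    print(n,c["fx"],c["cx"],c["cy"],c["xyz"],c["rotation"])
print(ctrl.get_obs())
E
```

```text
top 436.9963288911438 323.90616411385304 206.20640624969872 [ 0.38321643 -0.10933189  1.23590398] [-0.03734073  0.71021851 -0.70152565  0.04535531]
scene 423.7103571425505 319.4975989839415 205.74045467252466 [0.94202031 0.60445572 0.78996656] [-0.11782377  0.24712683  0.86801464 -0.41424205]
{'time_s': 0.1, 'q': array([-1.54732405e+00,  1.81484029e-01,  1.60788500e+00,  1.17286147e-05,
        1.35381649e+00, -2.06258915e-01]), 'dq': array([-0.00068353, -0.00390015, -0.00340875,  0.00044245, -0.00105062,
        0.00060589]), 'joint_efforts': array([ 4.85231806e-05, -4.45874941e+01, -3.52241671e+01, -2.68401527e-04,
        4.10713779e-03, -7.89736021e-06]), 'eef_pos': array([ 0.1309685 , -0.5593822 ,  0.23047565]), 'eef_rot': array([-7.92585520e-04,  9.93410028e-01,  1.14611878e-01,  7.83891691e-05]), 'wrist_force': array([-0.07844209,  1.01945959,  0.38735074]), 'torque': array([ 0.00702191, -0.00421324,  0.00579735]), 'grasp_force': 0.0, 'opening': 1.001569670421652}
```

View pics/top0.png

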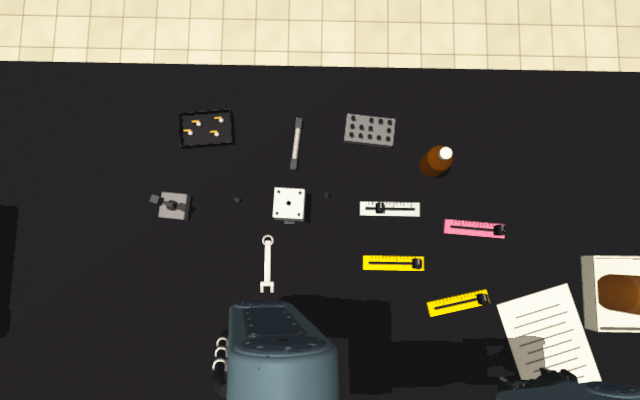

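View pics/scene0.png

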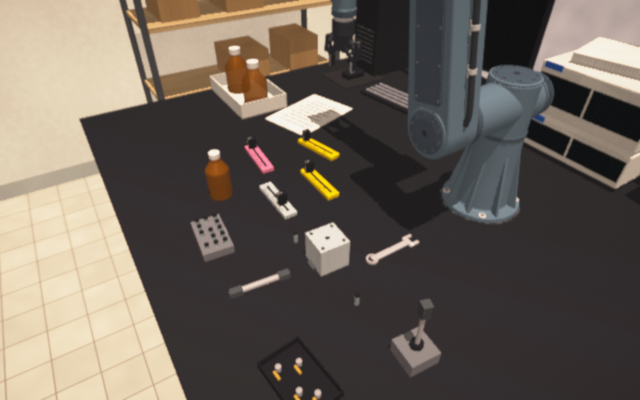

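```bash
cat >> h.py <<'E'
from scipy.spatial.transform import Rotation as Ro
def Rm(c): q=np.array(c["rotation"]); return Ro.from_quat(q[[1,2,3,0]]).as_matrix()
def pts(c):
    v,u=np.mgrid[0:400,0:640]; z=c["z_map"]
    P=np.stack([(u-c["cx"])/c["fx"]*z,(v-c["cy"])/c["fy"]*z,z],-1)
    return P@Rm(c).T+np.array(c["xyz"])
def ray(c,u,v,h):
    d=Rm(c)@np.array([(u-c["cx"])/c["fx"],(v-c["cy"])/c["fy"],1]); o=np.array(c["xyz"])
    return o+d*(h-o[2])/d[2]
def rect(m,P):
    q=P[m][:,:2].astype(np.float32)*1000; r=cv2.minAreaRect(q)
    return len(q),np.round(r[0],1),np.round(r[1],1),round(r[2],1),np.round(q.mean(0),1),np.round(np.median(P[m][:,2])*1000,1)
E
python3 - <<'E'
from h import *
import pickle
for n in("top","scene"):
    c=pickle.load(open(n+"0.pkl","rb")); P=pts(c); f=c["frame"].astype(int)
    def near(x,y,r,lo,hi): return (np.hypot(P[...,0]-x,P[...,1]-y)<r)&(P[...,2]>lo)&(P[...,2]<hi)&(c["z_map"]>0)
    b=P[203,289] if n=="top" else P[242,328]; s=P[212,172] if n=="top" else P[350,408]
    t=P[209,400] if n=="top" else P[197,275]
    print(n,"seeds",b,s,t)
    print("block",rect(near(*b[:2],.07,.075,.085),P))
    print("stand",rect(near(*s[:2],.07,.030,.040),P))
    print("head",rect(near(*s[:2],.07,.150,.19),P), "rod>.08",rect(near(*s[:2],.07,.1,.15),P))
    print("rodz max",P[near(*s[:2],.07,.1,.25)][:,2].max())
    print("track",rect(near(*t[:2],.11,.010,.018),P))
    print("stop",rect(near(*t[:2],.08,.050,.059),P))
T=pickle.load(open("top0.pkl","rb"))["frame"];S=pickle.load(open("scene0.pkl","rb"))["frame"]
r=lambda i:cv2.resize(i,(400,300),interpolation=cv2.INTER_CUBIC)
cv2.imwrite("pics/crop.png",np.vstack([np.hstack([r(T[180:225,140:200]),r(T[180:225,260:320])]),np.hstack([r(T[187:232,360:420]),r(S[290:380,370:490])])]))
E
```

```text
top seeds [ 0.5319354  -0.0255811   0.03672845] [0.50305128 0.29583548 0.03431887] [ 0.52171018 -0.33683393  0.01488085]
block (866, array([526.6, -25.4]), array([80.1, 80. ]), 87.2, array([526.3, -25.4], dtype=float32), np.float64(79.8))
stand (519, array([521.1, 296.8]), array([71.7, 70. ]), 85.1, array([520.1, 293.9], dtype=float32), np.float64(34.8))
head (92, array([521.2, 296.1]), array([21.9, 20.1]), 72.4, array([520.5, 294.3], dtype=float32), np.float64(169.9)) rod>.08 (30, array([519.5, 290.4]), array([ 8.4, 19.7]), 66.8, array([518.7, 289.7], dtype=float32), np.float64(138.0))
rodz max 0.1749715257760016
track (643, array([ 521.9, -309.1]), array([ 40.3, 164.3]), 0.0, array([ 521.3, -313.5], dtype=float32), np.float64(13.7))
stop (66, array([ 522.3, -274.1]), array([19.2, 27.7]), 89.1, array([ 521.6, -274.3], dtype=float32), np.float64(53.1))
scene seeds [ 0.53716499 -0.01056141  0.08238713] [0.54231324 0.29341581 0.03632375] [ 0.52934365 -0.3137539   0.0160109 ]
block (804, array([529.1, -27.6]), array([85.2, 82.3]), 86.9, array([531.6, -24. ], dtype=float32), np.float64(81.7))
stand (951, array([522.8, 293.7]), array([72.6, 73. ]), 85.5, array([527.8, 298.3], dtype=float32), np.float64(36.3))
head (215, array([523.9, 294.5]), array([22.5, 20.9]), 73.0, array([526.2, 296.8], dtype=float32), np.float64(169.5)) rod>.08 (119, array([523.1, 294.2]), array([23.6, 19.9]), 73.1, array([527. , 297.7], dtype=float32), np.float64(139.2))
rodz max 0.17589959014867573
track (367, array([ 526.1, -306.6]), array([174.5,  41.5]), 89.7, array([ 529.1, -302.9], dtype=float32), np.float64(15.7))
stop (55, array([ 526.7, -275.8]), array([26.3, 21.4]), 1.3, array([ 526.6, -273.8], dtype=float32), np.float64(55.2))
```

View pics/crop.png

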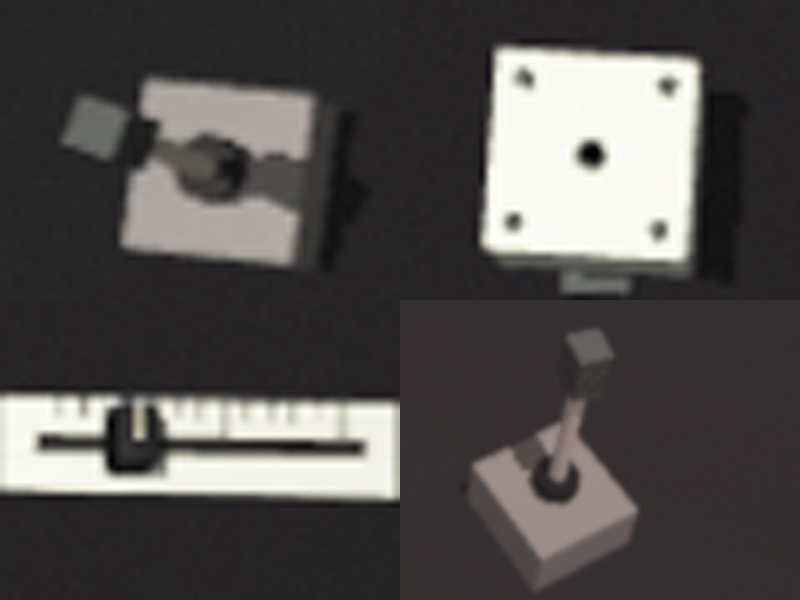

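Look-alikes for the track are the pink one at top (475,228), the yellow ones at (393,263) and (459,302), and the white one at (390,209). I choose the white aluminium track. In the crop its stop is at (380,208) and its long zero tick is at the right. The rod head is at (155,199), the stand at (172,205) and the block's pocket at (288.6,203). Sizes and heights match the description in both views.

Call:
{"op": "jog_arm", "data": {
  "series": [
    [[0, 0, 0, 0, 0, 0.133, 60], [0, 0, 0, 0, 0, 0.133, 60], [0, 0, 0, 0, 0, 0.133, 60], [0, 0, 0, 0, 0, 0.133, 60], [21.3, -39, 0, 0, 0, 0, 60], [21.3, -39, 0, 0, 0, 0, 60], [21.3, -39, 0, 0, 0, 0, 60], [21.3, -39, 0, 0, 0, 0, 60], [21.3, -39, 0, 0, 0, 0, 60], [21.3, -39, 0, 0, 0, 0, 60]]
  ]
}}

```text
time_s: 1.1
eef_pos: [0.3235, -0.3729, 0.231]
eef_rot: [-0.0, 0.989, -0.151, -0.0]
wrist_force: [1.2, -0.5, 0.2]
opening: 0.703
grasp_force: 0.0
```

Call:
{"op": "jog_arm", "data": {
  "series": [
    [[21.3, -39, 0, 0, 0, 0, 60], [21.3, -39, 0, 0, 0, 0, 60], [21.3, -39, 0, 0, 0, 0, 60], [21.3, -39, 0, 0, 0, 0, 60], [-7.8, -45, 0, 0, 0, 0, 60], [-7.8, -45, 0, 0, 0, 0, 60], [-7.8, -45, 0, 0, 0, 0, 60], [-7.8, -45, 0, 0, 0, 0, 60], [-7.8, -45, 0, 0, 0, 0, 60], [-7.8, -45, 0, 0, 0, 0, 60]]
  ]
}}

```text
time_s: 2.1
eef_pos: [0.4858, 0.0227, 0.2311]
eef_rot: [-0.0, 0.989, -0.151, -0.0]
wrist_force: [0.7, 0.6, 0.3]
opening: 0.706
grasp_force: 0.0
```

Call:
{"op": "jog_arm", "data": {
  "series": [
    [[-7.8, -45, 0, 0, 0, 0, 60], [-7.8, -45, 0, 0, 0, 0, 60], [-7.8, -45, 0, 0, 0, 0, 60], [-7.8, -45, 0, 0, 0, 0, 60], [-7.8, -45, 0, 0, 0, 0, 60], [-7.8, -45, 0, 0, 0, 0, 60], [0, 0, 0, 0, 0, 0, 60], [0, 0, 0, 0, 0, 0, 60], [0, 0, 0, 0, 0, 0, 60], [0, 0, 0, 0, 0, 0, 60]]
  ]
}}

```text
time_s: 3.1
eef_pos: [0.5218, 0.2911, 0.2312]
eef_rot: [0.0, 0.988, -0.151, -0.0]
wrist_force: [-0.1, 0.0, 0.3]
opening: 0.703
grasp_force: 0.0
```

```bash
cat >> h.py <<'E'
def delta(tgt):
    o=ctrl.get_obs(); q=o["eef_rot"]; R=Ro.from_quat(q[[1,2,3,0]]).as_matrix()
    return "pos",np.round(o["eef_pos"]*1000,1),"yaw x",np.round(np.degrees(np.arctan2(R[1,0],R[0,0])),2),"zdir",np.round(R[:,2],4),"tooldelta mm",np.round(R.T@(np.array(tgt)-o["eef_pos"])*1000,1),"F",np.round(o["wrist_force"],1),"M",np.round(o["torque"],2),"op",round(o["opening"],3),"gf",round(o["grasp_force"],1),"t",o["time_s"]
E
python3 - <<'E'
from h import *
import pickle
print(delta([.5225,.2953,.134]))
for n,(u,v) in {"top":(288,203),"scene":(327,238)}.items():
    c=pickle.load(open(n+"0.pkl","rb")); g=c["frame"].max(2); w=g[v-6:v+7,u-6:u+7].astype(float)
    d=np.clip(np.median(w)-w-40,0,None); vv,uu=np.mgrid[v-6:v+7,u-6:u+7]
    U,V=(d*uu).sum()/d.sum(),(d*vv).sum()/d.sum(); print(n,U,V,(d>0).sum(),ray(c,U,V,.08))
E
```

```text
('pos', array([521.8, 291.1, 231.2]), 'yaw x', np.float64(-17.41), 'zdir', array([-3.e-04, -4.e-04, -1.e+00]), 'tooldelta mm', array([-0.6, -4.2, 97.2]), 'F', array([-0.1,  0. ,  0.3]), 'M', array([-0.  ,  0.04, -0.02]), 'op', 0.703, 'gf', 0.0, 't', 3.1)
top 288.20242130750603 202.67845036319613 20 [ 0.52740401 -0.02646296  0.08      ]
scene 326.972049689441 237.3804347826087 15 [ 0.52918564 -0.02759208  0.08      ]
```

Call:
{"op": "jog_arm", "data": {
  "series": [
    [[-0.6, -4.2, 5, 0, 0, 0, 60], [0, 0, 30, 0, 0, 0, 60], [0, 0, 30, 0, 0, 0, 60], [0, 0, 20, 0, 0, 0, 60], [0, 0, 12, 0, 0, 0, 60], [0, 0, 0, 0, 0, 0, 60], [0, 0, 0, 0, 0, 0, 28], [0, 0, 0, 0, 0, 0, 28], [0, 0, 0, 0, 0, 0, 28], [0, 0, 0, 0, 0, 0, 28]]
  ]
}}

```text
time_s: 4.1
eef_pos: [0.523, 0.2968, 0.1353]
eef_rot: [-0.0, 0.989, -0.15, 0.001]
wrist_force: [-0.4, -0.2, 0.6]
opening: 0.33
grasp_force: 0.0
```

Call:
{"op": "jog_arm", "data": {
  "series": [
    [[0, 0, 0, 0, 0, 0, 26], [0, 0, 0, 0, 0, 0, 23], [0, 0, 0, 0, 0, 0, 20], [0, 0, 0, 0, 0, 0, 17], [0, 0, 0, 0, 0, 0, 10], [0, 0, 0, 0, 0, 0, 10], [0, 0, 0, 0, 0, 0, 10], [0, 0, 0, 0, 0, 0, 10], [0, 0, 0, 0, 0, 0, 10], [0, 0, 0, 0, 0, 0, 10]]
  ]
}}

```text
time_s: 5.1
eef_pos: [0.5226, 0.2965, 0.1345]
eef_rot: [0.0, 0.989, -0.151, 0.0]
wrist_force: [-1.3, -2.6, 5.5]
opening: 0.227
grasp_force: 58.7
```

```bash
python3 - <<'E'
from h import *
c=ctrl.camera("scene"); cv2.imwrite("pics/g.png",cv2.resize(c["frame"][230:390,340:540],(750,600),interpolation=cv2.INTER_CUBIC))
print(delta([.5225,.2953,.134]))
E
```

```text
('pos', array([522.5, 296.5, 134.5]), 'yaw x', np.float64(-17.31), 'zdir', array([ 2.e-04, -2.e-04, -1.e+00]), 'tooldelta mm', array([0.3, 1.2, 0.5]), 'F', array([-1.2, -2.3,  5.8]), 'M', array([-0.73,  0.33, -0.02]), 'op', 0.229, 'gf', 58.7, 't', 5.15)
```

View pics/g.png

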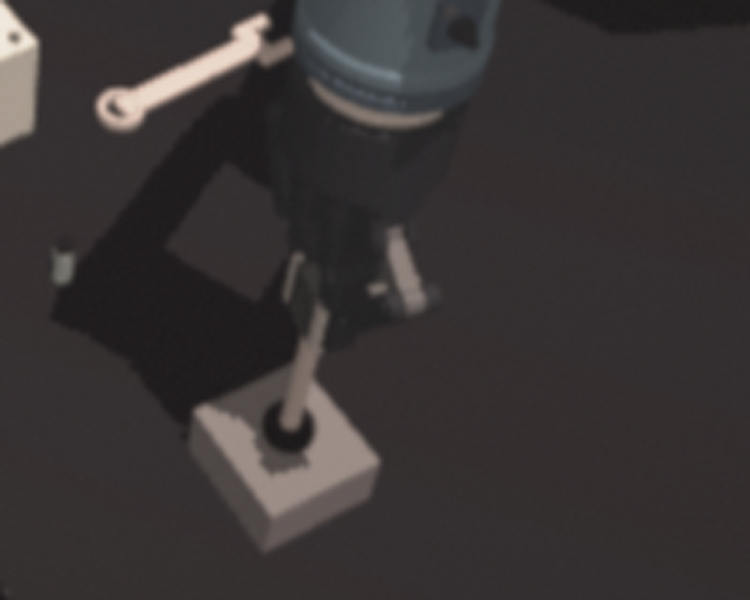

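The picture shows the fingers holding the head at about (330,290), the rod upright in the stand and the ring at (290,428). Forces are small, so I lift and carry.

Call:
{"op": "jog_arm", "data": {
  "series": [
    [[0, 0, -4, 0, 0, 0, 10], [0, 0, -6, 0, 0, 0, 10], [0, 0, -8, 0, 0, 0, 10], [0, 0, -10, 0, 0, 0, 10], [0, 0, -15, 0, 0, 0, 10], [0, 0, -15, 0, 0, 0, 10], [0, 0, -15, 0, 0, 0, 10], [0, 0, -12, 0, 0, 0, 10], [3, 9, 0, 0, 0, 0, 10], [6, 18, 0, 0, 0, 0, 10]]
  ]
}}

```text
time_s: 6.15
eef_pos: [0.5229, 0.2683, 0.2197]
eef_rot: [-0.0, 0.989, -0.15, 0.0]
wrist_force: [0.2, -0.0, -1.2]
opening: 0.227
grasp_force: 58.7
```

Call:
{"op": "jog_arm", "data": {
  "series": [
    [[10, 30, 0, 0, 0, 0, 10], [13, 39, 0, 0, 0, 0, 10], [13, 39, 0, 0, 0, 0, 10], [13, 39, 0, 0, 0, 0, 10], [13, 39, 0, 0, 0, 0, 10], [12, 36, 0, 0, 0, 0, 10], [10, 30, 0, 0, 0, 0, 10], [6, 18, 0, 0, 0, 0, 10], [2.8, 8.8, 0, 0, 0, 0, 10], [0, 0, 0, 0, 0, 0, 10]]
  ]
}}

```text
time_s: 7.15
eef_pos: [0.5282, -0.0267, 0.2189]
eef_rot: [-0.0, 0.988, -0.152, -0.0]
wrist_force: [-0.3, 1.5, -1.7]
opening: 0.228
grasp_force: 58.9
```

```bash
python3 - <<'E'
from h import *
import pickle
print(delta([.5285,-.0263,.2095]))
out=[]
for n in("top","scene"):
    c=ctrl.camera(n); pickle.dump(c,open(n+"1.pkl","wb")); f=c["frame"]
    out.append(cv2.resize(f[170:230,250:330] if n=="top" else f[150:240,270:390],(400,300),interpolation=cv2.INTER_CUBIC))
    P=pts(c); m=(np.hypot(P[...,0]-.528,P[...,1]+.026)<.05)
    for lo,hi in((.09,.115),(.115,.135),(.135,.155),(.155,.175),(.175,.21)):
        k=m&(P[...,2]>lo)&(P[...,2]<hi)
        print(n,lo,k.sum(),np.round(P[k].mean(0)*1000,1) if k.any() else "")
cv2.imwrite("pics/h.png",np.hstack(out))
E
```

```text
('pos', array([528.2, -26.7, 218.9]), 'yaw x', np.float64(-17.43), 'zdir', array([-7.e-04,  1.e-04, -1.e+00]), 'tooldelta mm', array([ 0.1, -0.5,  9.4]), 'F', array([-0.3,  1.5, -1.7]), 'M', array([ 0.01, -0.03,  0.02]), 'op', 0.228, 'gf', 58.9, 't', 7.15)
top 0.09 0 
top 0.115 0 
top 0.135 0 
top 0.155 0 
top 0.175 0 
scene 0.09 21 [530.4 -24.2 106.9]
scene 0.115 60 [532.4 -21.8 131.4]
scene 0.135 52 [530.5 -25.  140.4]
scene 0.155 27 [531.3 -23.8 165.2]
scene 0.175 52 [531.1 -23.9 193.8]
```

View pics/h.png

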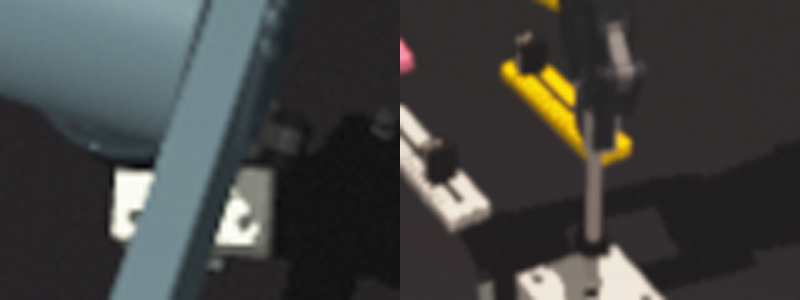

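```bash
python3 - <<'E'
from h import *
import pickle
c=pickle.load(open("top0.pkl","rb")); P=pts(c)
print(np.round(P[199:208,284:293,2]*1000).astype(int))
E
```

```text
[[80 78 77 82 80 87 77 83 80]
 [79 78 81 82 78 78 80 82 80]
 [78 79 81 78 77 78 77 82 79]
 [78 81 83 64 58 62 76 77 82]
 [81 83 68 47 41 37 80 83 83]
 [81 80 76 39 32 35 79 74 82]
 [78 82 82 76 29 80 79 79 82]
 [77 80 80 80 83 78 78 78 80]
 [79 79 80 80 82 78 80 85 78]]
```

Call:
{"op": "jog_arm", "data": {
  "series": [
    [[0.1, -0.5, 0, 0, 0, 0, 10], [0, 0, 4, 0, 0, 0, 10], [0, 0, 4, 0, 0, 0, 10], [0, 0, 4, 0, 0, 0, 10], [0, 0, 2, 0, 0, 0, 10], [0, 0, 2, 0, 0, 0, 10], [0, 0, 2, 0, 0, 0, 10], [0, 0, 2, 0, 0, 0, 10], [0, 0, 2, 0, 0, 0, 10], [0, 0, 0, 0, 0, 0, 10]]
  ]
}}

```text
time_s: 8.25
eef_pos: [0.5287, -0.0254, 0.197]
eef_rot: [0.0, 0.989, -0.151, -0.0]
wrist_force: [0.4, -1.2, -3.6]
opening: 0.227
grasp_force: 58.7
```

Call:
{"op": "jog_arm", "data": {
  "series": [
    [[0, 0, 3, 0, 0, 0, 10], [0, 0, 3, 0, 0, 0, 10], [0, 0, 3, 0, 0, 0, 10], [0, 0, 3, 0, 0, 0, 10], [0, 0, 3, 0, 0, 0, 10], [0, 0, 3, 0, 0, 0, 10], [0, 0, 3, 0, 0, 0, 10], [0, 0, 2, 0, 0, 0, 10], [0, 0, 2, 0, 0, 0, 10], [0, 0, 0, 0, 0, 0, 10]]
  ]
}}

```text
time_s: 9.25
eef_pos: [0.5289, -0.0254, 0.1724]
eef_rot: [0.0, 0.989, -0.151, 0.0]
wrist_force: [-2.4, -3.7, 2.6]
opening: 0.226
grasp_force: 59.3
```

```bash
python3 - <<'E'
from h import *
print(delta([.5285,-.0263,.1685]))
E
```

```text
('pos', array([528.9, -25.4, 172.4]), 'yaw x', np.float64(-17.31), 'zdir', array([ 2.e-04, -4.e-04, -1.e+00]), 'tooldelta mm', array([-0.1,  1. ,  3.9]), 'F', array([-2.4, -3.7,  2.6]), 'M', array([-0.94,  0.63, -0.05]), 'op', 0.226, 'gf', 59.3, 't', 9.25)
```

Call:
{"op": "jog_arm", "data": {
  "series": [
    [[-0.2, 0.8, 0, 0, 0, 0, 10], [0, 0, 0.7, 0, 0, 0, 10], [0, 0, 0.7, 0, 0, 0, 10], [0, 0, 0.7, 0, 0, 0, 10], [0, 0, 0.7, 0, 0, 0, 10], [0, 0, 0.7, 0, 0, 0, 10], [0, 0, 0.5, 0, 0, 0, 10], [0, 0, 0, 0, 0, 0, 10], [0, 0, 0, 0, 0, 0, 10], [0, 0, 0, 0, 0, 0, 10]]
  ]
}}

```text
time_s: 10.25
eef_pos: [0.5285, -0.0257, 0.1682]
eef_rot: [-0.0, 0.989, -0.151, 0.0]
wrist_force: [-0.2, 0.5, 2.7]
opening: 0.227
grasp_force: 59.5
```

```bash
python3 - <<'E'
from h import *
print(delta([.5285,-.0263,.1685]))
E
```

```text
('pos', array([528.5, -25.7, 168.2]), 'yaw x', np.float64(-17.32), 'zdir', array([ 3.e-04,  3.e-04, -1.e+00]), 'tooldelta mm', array([ 0.1,  0.5, -0.3]), 'F', array([-0.2,  0.5,  2.7]), 'M', array([ 0.11, -0.09,  0.01]), 'op', 0.227, 'gf', 59.5, 't', 10.25)
```

Call:
{"op": "jog_arm", "data": {
  "series": [
    [[0, 0, 0.3, 0, 0, 0, 10], [0, 0, 0.3, 0, 0, 0, 10], [0, 0, 0.3, 0, 0, 0, 10], [0, 0, 0.3, 0, 0, 0, 10], [0, 0, 0.3, 0, 0, 0, 10], [0, 0, 0.3, 0, 0, 0, 10], [0, 0, 0.2, 0, 0, 0, 10], [0, 0, 0, 0, 0, 0, 10], [0, 0, 0, 0, 0, 0, 10], [0, 0, 0, 0, 0, 0, 10]]
  ]
}}

```text
time_s: 11.25
eef_pos: [0.5285, -0.0258, 0.1662]
eef_rot: [-0.0, 0.989, -0.151, 0.0]
wrist_force: [0.3, 1.0, 2.8]
opening: 0.226
grasp_force: 59.4
```

Call:
{"op": "jog_arm", "data": {
  "series": [
    [[0, 0, 0.3, 0, 0, 0, 10], [0, 0, 0.3, 0, 0, 0, 10], [0, 0, 0.3, 0, 0, 0, 10], [0, 0, 0.3, 0, 0, 0, 10], [0, 0, 0.3, 0, 0, 0, 10], [0, 0, 0.3, 0, 0, 0, 10], [0, 0, 0.2, 0, 0, 0, 10], [0, 0, 0, 0, 0, 0, 10], [0, 0, 0, 0, 0, 0, 10], [0, 0, 0, 0, 0, 0, 10]]
  ]
}}

```text
time_s: 12.25
eef_pos: [0.5284, -0.0259, 0.1642]
eef_rot: [0.0, 0.989, -0.151, -0.0]
wrist_force: [-0.0, 0.7, 1.7]
opening: 0.227
grasp_force: 59.5
```

Call:
{"op": "jog_arm", "data": {
  "series": [
    [[0, 0, 0.2, 0, 0, 0, 10], [0, 0, 0.2, 0, 0, 0, 10], [0, 0, 0.2, 0, 0, 0, 10], [0, 0, 0.2, 0, 0, 0, 10], [0, 0, 0.2, 0, 0, 0, 10], [0, 0, 0.2, 0, 0, 0, 10], [0, 0, 0.2, 0, 0, 0, 10], [0, 0, 0, 0, 0, 0, 10], [0, 0, 0, 0, 0, 0, 10], [0, 0, 0, 0, 0, 0, 10]]
  ]
}}

```text
time_s: 13.25
eef_pos: [0.5284, -0.0259, 0.1629]
eef_rot: [0.0, 0.989, -0.151, -0.0]
wrist_force: [0.8, 0.0, 1.4]
opening: 0.222
grasp_force: 59.5
```

Call:
{"op": "jog_arm", "data": {
  "series": [
    [[0, 0, 0.2, 0, 0, 0, 10], [0, 0, 0.2, 0, 0, 0, 10], [0, 0, 0.2, 0, 0, 0, 10], [0, 0, 0.2, 0, 0, 0, 10], [0, 0, 0.2, 0, 0, 0, 10], [0, 0, 0.2, 0, 0, 0, 10], [0, 0, 0.2, 0, 0, 0, 10], [0, 0, 0, 0, 0, 0, 10], [0, 0, 0, 0, 0, 0, 10], [0, 0, 0, 0, 0, 0, 10]]
  ]
}}

```text
time_s: 14.25
eef_pos: [0.5284, -0.0259, 0.1614]
eef_rot: [0.0, 0.989, -0.151, -0.0]
wrist_force: [1.2, 1.2, 1.4]
opening: 0.225
grasp_force: 59.5
```

Call:
{"op": "jog_arm", "data": {
  "series": [
    [[0, 0, 0.2, 0, 0, 0, 10], [0, 0, 0.2, 0, 0, 0, 10], [0, 0, 0.2, 0, 0, 0, 10], [0, 0, 0.2, 0, 0, 0, 10], [0, 0, 0.2, 0, 0, 0, 10], [0, 0, 0.2, 0, 0, 0, 10], [0, 0, 0.2, 0, 0, 0, 10], [0, 0, 0, 0, 0, 0, 10], [0, 0, 0, 0, 0, 0, 10], [0, 0, 0, 0, 0, 0, 10]]
  ]
}}

```text
time_s: 15.25
eef_pos: [0.5284, -0.0259, 0.16]
eef_rot: [0.0, 0.989, -0.151, -0.0]
wrist_force: [1.5, 0.4, 2.6]
opening: 0.226
grasp_force: 59.4
```

Call:
{"op": "jog_arm", "data": {
  "series": [
    [[0, 0, 0.2, 0, 0, 0, 10], [0, 0, 0.2, 0, 0, 0, 10], [0, 0, 0.2, 0, 0, 0, 10], [0, 0, 0.2, 0, 0, 0, 10], [0, 0, 0.2, 0, 0, 0, 10], [0, 0, 0.2, 0, 0, 0, 10], [0, 0, 0.2, 0, 0, 0, 10], [0, 0, 0, 0, 0, 0, 10], [0, 0, 0, 0, 0, 0, 10], [0, 0, 0, 0, 0, 0, 10]]
  ]
}}

```text
time_s: 16.25
eef_pos: [0.5284, -0.0259, 0.1586]
eef_rot: [0.0, 0.989, -0.151, -0.0]
wrist_force: [2.1, -0.2, 2.9]
opening: 0.223
grasp_force: 59.4
```

Call:
{"op": "jog_arm", "data": {
  "series": [
    [[0.2, 0, 0.2, 0, 0, 0, 10], [0, 0, 0.2, 0, 0, 0, 10], [0, 0, 0.2, 0, 0, 0, 10], [0, 0, 0.2, 0, 0, 0, 10], [0, 0, 0.2, 0, 0, 0, 10], [0, 0, 0.2, 0, 0, 0, 10], [0, 0, 0.2, 0, 0, 0, 10], [0, 0, 0, 0, 0, 0, 10], [0, 0, 0, 0, 0, 0, 10], [0, 0, 0, 0, 0, 0, 10]]
  ]
}}

```text
time_s: 17.25
eef_pos: [0.5285, -0.0259, 0.1572]
eef_rot: [-0.0, 0.989, -0.151, -0.0]
wrist_force: [-0.1, 0.7, 1.3]
opening: 0.222
grasp_force: 59.4
```

Call:
{"op": "jog_arm", "data": {
  "series": [
    [[0, 0, 0.2, 0, 0, 0, 10], [0, 0, 0.2, 0, 0, 0, 10], [0, 0, 0.2, 0, 0, 0, 10], [0, 0, 0.2, 0, 0, 0, 10], [0, 0, 0.2, 0, 0, 0, 10], [0, 0, 0.2, 0, 0, 0, 10], [0, 0, 0.2, 0, 0, 0, 10], [0, 0, 0, 0, 0, 0, 10], [0, 0, 0, 0, 0, 0, 10], [0, 0, 0, 0, 0, 0, 10]]
  ]
}}

```text
time_s: 18.25
eef_pos: [0.5286, -0.026, 0.1558]
eef_rot: [0.0, 0.989, -0.151, -0.0]
wrist_force: [0.1, 0.1, 2.0]
opening: 0.231
grasp_force: 59.4
```

Call:
{"op": "jog_arm", "data": {
  "series": [
    [[0, 0, 0.2, 0, 0, 0, 10], [0, 0, 0.2, 0, 0, 0, 10], [0, 0, 0.2, 0, 0, 0, 10], [0, 0, 0.2, 0, 0, 0, 10], [0, 0, 0.2, 0, 0, 0, 10], [0, 0, 0.2, 0, 0, 0, 10], [0, 0, 0.2, 0, 0, 0, 10], [0, 0, 0, 0, 0, 0, 10], [0, 0, 0, 0, 0, 0, 10], [0, 0, 0, 0, 0, 0, 10]]
  ]
}}

```text
time_s: 19.25
eef_pos: [0.529, -0.026, 0.1556]
eef_rot: [0.0, 0.989, -0.15, 0.0]
wrist_force: [-2.2, 1.6, 9.1]
opening: 0.227
grasp_force: 60.5
```

Fz rose from about 2 to 9 N and the TCP stopped at z = 155.6, so the tip has bottomed. TCP z was 134.5 with the tip at 10 mm, so the tip is now at 31.1 mm and the depth is about 48.9 mm. I release the rod now.

Call:
{"op": "jog_arm", "data": {
  "series": [
    [[0, 0, 0, 0, 0, 0, 10], [0, 0, 0, 0, 0, 0, 26], [0, 0, 0, 0, 0, 0, 40], [0, 0, 0, 0, 0, 0, 60], [0, 0, 0, 0, 0, 0, 60], [0, 0, 0, 0, 0, 0, 60], [0, 0, -10, 0, 0, 0, 60], [0, 0, -20, 0, 0, 0, 60], [0, 0, -25, 0, 0, 0, 60], [0, 0, -15, 0, 0, 0, 60]]
  ]
}}

```text
time_s: 20.25
eef_pos: [0.5295, -0.0261, 0.2272]
eef_rot: [0.0, 0.989, -0.15, 0.001]
wrist_force: [0.1, 0.1, 0.1]
opening: 0.701
grasp_force: 0.0
```

```bash
python3 - <<'E'
from h import *
import pickle
print(delta([.5243,-.275,.25]))
c=pickle.load(open("top0.pkl","rb"));g=c["frame"]; d=pickle.load(open("scene0.pkl","rb"))
# ticks & track ends in top view: point profile along tick row
m=(c["frame"].min(2)>150).astype(np.uint8); n,l,s,ce=cv2.connectedComponentsWithStats(m)
for k in range(1,n):
    if abs(ce[k][0]-390)<20 and abs(ce[k][1]-209)<10 and s[k][4]>100:
        x,y,w,h,a=s[k]; r=cv2.minAreaRect(cv2.findContours((l==k).astype(np.uint8),0,1)[0][0].astype(np.float32).reshape(-1,2)); print(x,y,w,h,a,r); b=cv2.boxPoints(r); 
        for u,v in b: print(ray(c,u,v,.014)[:2]*1000)
        print("centre",ray(c,*r[0],.014)*1000)
print(g[203:207,360:421].max(2))
o=ctrl.camera("scene");pickle.dump(o,open("scene2.pkl","wb"))
cv2.imwrite("pics/r.png",cv2.resize(o["frame"][130:290,240:440],(750,600),interpolation=cv2.INTER_CUBIC))
E
```

```text
('pos', array([529.5, -26.1, 227.2]), 'yaw x', np.float64(-17.31), 'zdir', array([ 2.7e-03, -8.0e-04, -1.0e+00]), 'tooldelta mm', array([ 69.2, 239.1, -22.6]), 'F', array([0.1, 0.1, 0.1]), 'M', array([ 0.  , -0.03,  0.03]), 'op', 0.701, 'gf', 0.0, 't', 20.25)
360 201 60 16 618 ((389.5002136230469, 208.49020385742188), (59.2435188293457, 14.016914367675781), 1.123302698135376)
[ 503.60023131 -223.43010027]
[ 543.34549368 -224.12571989]
[ 542.24304109 -391.69969836]
[ 502.44907613 -390.37052203]
centre [ 522.8722557  -307.34985645   14.        ]
[[228 248 247 247 247 247 247 247 213 228 246 230 162 222 246 205 104  55
   49  49 163 138  38 106 223 245 207 224 244 206 224 244 243 205 223 243
  203 222 243 242 203 221 244 205 224 245 244 228 233 243 226 204 232 241
  241 241 242 241 240 187  73]
 [230 249 248 248 248 248 248 248 229 237 248 238 205 233 247 191  49  34
   52  55 165 140  40  66 194 240 223 231 244 215 227 244 243 205 222 243
  212 226 243 243 212 225 243 201 221 243 243 232 236 243 225 204 232 243
  242 242 242 242 242 188  75]
 [228 248 248 247 247 247 247 247 247 247 247 247 247 247 247 185  18  34
   53  54 165 140  41  48 110 223 244 244 244 233 237 243 243 204 221 242
  231 235 242 242 230 234 242 218 227 241 241 241 241 240 223 200 229 240
  240 240 240 240 240 186  75]
 [228 247 246 247 247 238 231 231 231 233 234 234 234 235 234 164  20  36
   53  56 176 149  42  48 105 214 239 239 238 238 237 237 237 197 223 243
  243 243 243 243 242 242 242 242 241 241 242 242 241 241 224 201 230 241
  241 240 241 241 240 186  76]]
```

View pics/r.png

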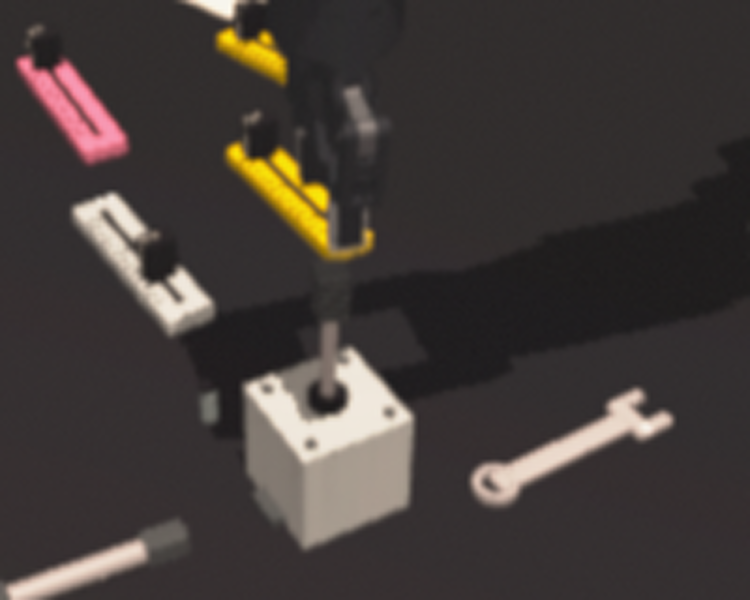

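The picture shows the rod standing in the block with its ring on the face at (327,397) and the fingers clear above. Top-view long ticks are at column 393.3 (50 mm) and 411.0 (zero), which agrees with a track centre at y ≈ -307. I go to the stop next.

Call:
{"op": "jog_arm", "data": {
  "series": [
    [[0, 0, 0, 0, 0, -0.098, 60], [0, 0, 0, 0, 0, -0.098, 60], [0, 0, 0, 0, 0, -0.099, 60], [-0.7, 41.2, 0, 0, 0, 0, 60], [-0.7, 41.2, 0, 0, 0, 0, 60], [-0.7, 41.2, 0, 0, 0, 0, 60], [-0.7, 41.2, 0, 0, 0, 0, 60], [-0.7, 41.2, 0, 0, 0, 0, 60], [-0.7, 41.2, 0, 0, 0, 0, 60], [0, 0, 30, 0, 0, 0, 60]]
  ]
}}

```text
time_s: 21.3
eef_pos: [0.5245, -0.2802, 0.1987]
eef_rot: [0.004, 1.0, -0.006, 0.004]
wrist_force: [-0.2, 0.4, -0.2]
opening: 0.707
grasp_force: 0.0
```

Call:
{"op": "jog_arm", "data": {
  "series": [
    [[0, 0, 40, 0, 0, 0, 60], [0, 0, 40, 0, 0, 0, 60], [0, 0, 20, 0, 0, 0, 60], [0, 0, 0, 0, 0, 0, 60], [0, 0, 0, 0, 0, 0, 60], [0, 0, 0, 0, 0, 0, 60], [0, 0, 0, 0, 0, 0, 60], [0, 0, 0, 0, 0, 0, 60], [0, 0, 0, 0, 0, 0, 60], [0, 0, 0, 0, 0, 0, 60]]
  ]
}}

```text
time_s: 22.3
eef_pos: [0.5228, -0.2732, 0.0949]
eef_rot: [0.0, 1.0, -0.004, 0.0]
wrist_force: [-0.1, 0.2, -0.9]
opening: 0.705
grasp_force: 0.0
```

```bash
python3 - <<'E'
from h import *
print(delta([.5234,-.2735,.024]))
E
```

```text
('pos', array([ 522.8, -273.2,   94.9]), 'yaw x', np.float64(-0.41), 'zdir', array([ 4.e-04, -3.e-04, -1.e+00]), 'tooldelta mm', array([ 0.6,  0.3, 70.9]), 'F', array([-0.1,  0.2, -0.9]), 'M', array([ 0.05, -0.01,  0.01]), 'op', 0.705, 'gf', 0.0, 't', 22.3)
```

The yaw puts the closing line along the track. It must lie across it, so I turn the tool a quarter turn here.

Call:
{"op": "jog_arm", "data": {
  "series": [
    [[0.6, 0.3, 0, 0, 0, -0.143, 60], [0, 0, 0, 0, 0, -0.143, 60], [0, 0, 0, 0, 0, -0.143, 60], [0, 0, 0, 0, 0, -0.143, 60], [0, 0, 0, 0, 0, -0.143, 60], [0, 0, 0, 0, 0, -0.143, 60], [0, 0, 0, 0, 0, -0.143, 60], [0, 0, 0, 0, 0, -0.143, 60], [0, 0, 0, 0, 0, -0.143, 60], [0, 0, 0, 0, 0, -0.143, 60]]
  ]
}}

```text
time_s: 23.3
eef_pos: [0.5232, -0.2734, 0.0945]
eef_rot: [-0.0, 0.756, 0.655, 0.0]
wrist_force: [0.0, -0.6, -0.2]
opening: 0.7
grasp_force: 0.0
```

Call:
{"op": "jog_arm", "data": {
  "series": [
    [[0, 0, 0, 0, 0, -0.141, 60], [0, 0, 0, 0, 0, 0, 60], [0, 0, 10, 0, 0, 0, 60], [0, 0, 20, 0, 0, 0, 60], [0, 0, 20, 0, 0, 0, 60], [0, 0, 10, 0, 0, 0, 60], [0, 0, 0, 0, 0, 0, 60], [0, 0, 0, 0, 0, 0, 60], [0, 0, 0, 0, 0, 0, 60], [0, 0, 0, 0, 0, 0, 60]]
  ]
}}

```text
time_s: 24.3
eef_pos: [0.5239, -0.2739, 0.0356]
eef_rot: [0.001, 0.71, 0.705, 0.0]
wrist_force: [-0.5, 0.2, -0.0]
opening: 0.701
grasp_force: 0.0
```

```bash
python3 - <<'E'
from h import *
import pickle
print(delta([.5234,-.2735,.024]))
o=ctrl.camera("scene")
cv2.imwrite("pics/s.png",cv2.resize(o["frame"][140:240,220:345],(750,600),interpolation=cv2.INTER_CUBIC))
E
```

```text
('pos', array([ 523.9, -273.9,   35.6]), 'yaw x', np.float64(89.58), 'zdir', array([ 0.0015, -0.0012, -1.    ]), 'tooldelta mm', array([ 0.4, -0.5, 11.6]), 'F', array([-0.5,  0.2, -0. ]), 'M', array([ 0.01, -0.01,  0.02]), 'op', 0.701, 'gf', 0.0, 't', 24.3)
```

View pics/s.png

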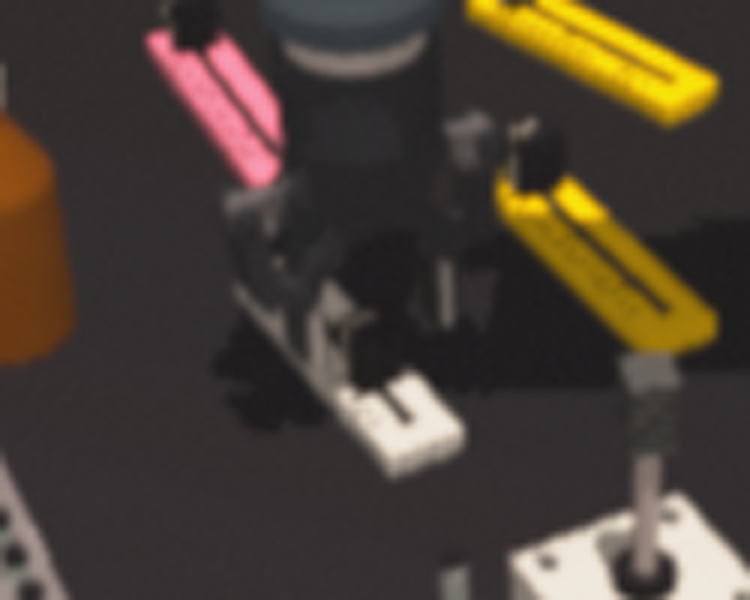

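The fingers straddle the white track's stop (380,350 in the crop), and the rod still stands with its ring on the face. I go down, pinch, and slide 44 mm towards zero.

Call:
{"op": "jog_arm", "data": {
  "series": [
    [[0.4, -0.5, 5, 0, 0, 0, 60], [0, 0, 6, 0, 0, 0, 60], [0, 0, 0, 0, 0, 0, 45], [0, 0, 0, 0, 0, 0, 36], [0, 0, 0, 0, 0, 0, 32], [0, 0, 0, 0, 0, 0, 29], [0, 0, 0, 0, 0, 0, 27], [0, 0, 0, 0, 0, 0, 24], [0, 0, 0, 0, 0, 0, 22], [0, 0, 0, 0, 0, 0, 20]]
  ]
}}

```text
time_s: 25.35
eef_pos: [0.5246, -0.2734, 0.0243]
eef_rot: [0.002, 0.71, 0.705, 0.001]
wrist_force: [5.7, 1.4, -1.0]
opening: 0.319
grasp_force: 59.1
```

Call:
{"op": "jog_arm", "data": {
  "series": [
    [[0, 0, 0, 0, 0, 0, 20], [0, 0, 0, 0, 0, 0, 20], [-4, 0, 0, 0, 0, 0, 20], [-8, 0, 0, 0, 0, 0, 20], [-10, 0, 0, 0, 0, 0, 20], [-10, 0, 0, 0, 0, 0, 20], [-8, 0, 0, 0, 0, 0, 20], [-4, 0, 0, 0, 0, 0, 20], [0, 0, 0, 0, 0, 0, 20], [0, 0, 0, 0, 0, 0, 20]]
  ]
}}

```text
time_s: 26.35
eef_pos: [0.5244, -0.3181, 0.0244]
eef_rot: [0.002, 0.71, 0.705, 0.001]
wrist_force: [6.6, -1.5, -2.3]
opening: 0.317
grasp_force: 59.4
```

```bash
python3 - <<'E'
from h import *
print(delta([.5234,-.3179,.024]))
E
```

```text
('pos', array([ 524.4, -318.1,   24.4]), 'yaw x', np.float64(89.59), 'zdir', array([ 0.004 , -0.0025, -1.    ]), 'tooldelta mm', array([ 0.2, -1. ,  0.4]), 'F', array([ 6.6, -1.5, -2.3]), 'M', array([-0.21, -0.92,  0.05]), 'op', 0.317, 'gf', 59.4, 't', 26.35)
```

Call:
{"op": "jog_arm", "data": {
  "series": [
    [[0, 0, 0, 0, 0, 0, 32], [0, 0, 0, 0, 0, 0, 45], [0, 0, 0, 0, 0, 0, 60], [0, 0, 0, 0, 0, 0, 60], [0, 0, -10, 0, 0, 0, 60], [0, 0, -25, 0, 0, 0, 60], [0, 0, -45, 0, 0, 0, 60], [0, 0, -45, 0, 0, 0, 60], [0, 0, -45, 0, 0, 0, 60], [0, 0, -20, 0, 0, 0, 60]]
  ]
}}

```text
time_s: 27.35
eef_pos: [0.5241, -0.3184, 0.22]
eef_rot: [0.004, 0.71, 0.705, 0.0]
wrist_force: [0.8, -0.6, 1.0]
opening: 0.702
grasp_force: 0.0
```

Call:
{"op": "jog_arm", "data": {
  "series": [
    [[-16, -20, 0, 0, 0, 0, 60], [-28, -35, 0, 0, 0, 0, 60], [-28, -35, 0, 0, 0, 0, 60], [-28, -35, 0, 0, 0, 0, 60], [-28, -35, 0, 0, 0, 0, 60], [-28, -35, 0, 0, 0, 0, 60], [-28, -35, 0, 0, 0, 0, 60], [-16, -20, 0, 0, 0, 0, 60], [0, 0, 0, 0, 0, 0, 60], [0, 0, 0, 0, 0, 0, 60]]
  ]
}}

```text
time_s: 28.35
eef_pos: [0.2707, -0.5154, 0.214]
eef_rot: [0.0, 0.71, 0.704, 0.0]
wrist_force: [0.9, -0.1, 0.2]
opening: 0.704
grasp_force: 0.0
```

```bash
python3 - <<'E'
from h import *
import pickle
print(delta([.5,-.3,.2]))
out=[]
for n in("top","scene"):
    c=ctrl.camera(n); pickle.dump(c,open(n+"3.pkl","wb")); f=c["frame"]; P=pts(c)
    out.append(cv2.resize(f[185:245,350:430] if n=="top" else f[160:265,255:395],(400,300),interpolation=cv2.INTER_CUBIC))
    def near(x,y,r,lo,hi): return (np.hypot(P[...,0]-x,P[...,1]-y)<r)&(P[...,2]>lo)&(P[...,2]<hi)&(c["z_map"]>0)
    print(n,"stop",rect(near(.523,-.318,.04,.048,.061),P))
    print("head",rect(near(.528,-.026,.04,.18,.21),P),"max",P[near(.528,-.026,.04,.1,.25)][:,2].max())
    print("ring",rect(near(.528,-.026,.013,.084,.096),P))
    if n=="top": print(f[203:210,386:415].max(2))
    out[-1]=out[-1]
cv2.imwrite("pics/f.png",np.hstack(out))
E
```

```text
('pos', array([ 270.7, -515.4,  214. ]), 'yaw x', np.float64(89.51), 'zdir', array([ 5.e-04, -1.e-04, -1.e+00]), 'tooldelta mm', array([217.3, 227.5,  14.1]), 'F', array([ 0.9, -0.1,  0.2]), 'M', array([ 0.04, -0.03, -0.04]), 'op', 0.704, 'gf', 0.0, 't', 28.35)
top stop (71, array([ 522.8, -318.9]), array([17.4, 27.8]), 89.2, array([ 521.5, -318.7], dtype=float32), np.float64(53.5))
head (73, array([526.3, -24.5]), array([20.1, 20. ]), 71.2, array([525.8, -24.8], dtype=float32), np.float64(191.6)) max 0.19598905126614174
ring (40, array([524.8, -27.6]), array([17.4, 24.2]), 35.6, array([524.4, -28.2], dtype=float32), np.float64(90.1))
[[211 226 246 209 226 238 183  83  42  44 141 120  36  69 125 223 246 208
  226 246 245 229 235 244 228 207 233 243 243]
 [226 233 245 218 229 201  83  28  47  54 148 126  41  35 131 227 244 204
  223 244 244 234 238 245 228 207 234 244 244]
 [246 246 246 235 238 181  22  27  48  55 146 124  41  36 143 228 243 220
  229 243 243 243 243 242 224 203 231 242 242]
 [240 240 240 239 239 171  20  28  47  54 147 124  41  37  83 218 243 243
  243 243 243 243 242 243 226 203 232 242 242]
 [188 187 188 187 187 125  19  27  47  52 133 115  41  36  72 189 225 225
  224 225 225 226 227 226 205 183 214 227 230]
 [ 47  48  50  49  48  33  20  28  46  54  85  74  43  35  27  37  46  46
   47  47  47  75  87  88  88  89  88  87 132]
 [ 99  98  98  81  69  47  19  27  46  54  50  47  44  36  31  56  57  48
   47  47  47  49  47  46  46  47  45  44 125]]
scene stop (56, array([ 526. , -321.3]), array([22.8, 27.1]), 86.9, array([ 527. , -318.1], dtype=float32), np.float64(54.8))
head (94, array([529.4, -25.9]), array([22.2, 20.2]), 72.4, array([531. , -22.9], dtype=float32), np.float64(192.3)) max 0.1956285141555888
ring (56, array([530. , -24.2]), array([20.4, 21.8]), 57.7, array([529.8, -22.8], dtype=float32), np.float64(91.5))
```

View pics/f.png

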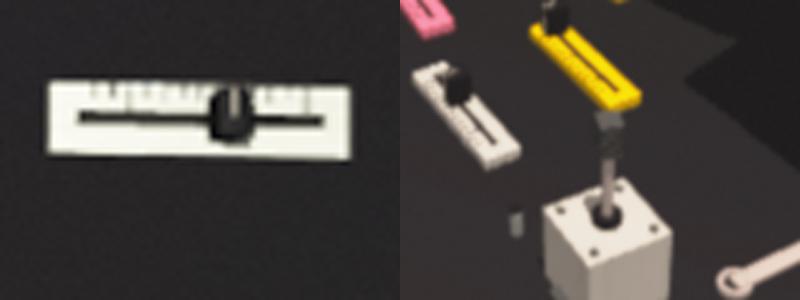

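The final view shows the stop at top (396.5,206), just on the zero side of the hidden 50 mm mark, so about 48.6 to 50 mm. The rod is upright, its head top is at z ≈ 192 mm (tip at 31, depth 49), and the ring's top is at 90 mm, so it sits on the face. Everything agrees, so I hand in.

```bash
python3 -c "
from bench import ctrl
print(ctrl.hand_in())"
```

```text
the job is handed in; nothing more can be done
None
```

I handed the job in, with no verdict returned: the rod stands released and bottomed in the pocket at about 49 mm with its ring on the block's face, and the stop is at about 49 mm (camera reading 48.6 to 50).

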